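Flip the empty bin's marker and call for parts

ROBOT

A 6-joint arm with a two-finger parallel gripper is mounted at the origin on the work surface. World frame = base frame: x ahead of the robot, y to its left, z up, the work surface at z = 0. Lengths are in m, angles in rad, forces in N, time in s.
With the tool pointing down it reaches from about 0.325 to 0.775 m from the base axis. Payload 5.5 kg.
Tool frame: the origin (TCP) lies on the centre line of the jaws, within the pads' length; the fingertips stand 14 mm ahead of it and the grasp point (between the pads) lies 5 mm behind it; z points along the fingers, y is the line along which they close (so a half turn about z gives the same grasp; the last joint's range is limited). The gripper opens to 88 mm and grips with 3 to 60 N. Pads are 20 mm wide; open, the fingers measure 115 mm over their backs; the gripper's body (75 mm by 178 mm) begins 61 mm behind the grasp point.
Start: joints at [-1.405, 0.091, 1.231, -0, 1.82, -0.057], TCP at [0.133, -0.585, 0.237] pointing down, gripper open.
Joint ranges: [-2.87, 2.87], [-0.86, 2.18], [0.17, 2.46], [-1.51, 4.65], [0.06, 2.69], [-2.65, 2.65]. Speed limits (rad/s): [2.57, 2.57, 3.01, 3.14, 3.14, 3.14].

INTERFACE

Orientations are given as a unit quaternion [w, x, y, z].
In Python, from rig import manip gives the robot as it stands. The module is installed in compiled form; this text tells all that it offers.
- The arm moves only by the shell command python3 -m creep 'ROWS' [FORCE]. ROWS is a JSON object of lists of equal length, an entry for each row: "hand": the finger opening in mm, from 0 to 87.8; "linear": the shift along the tool's x, y, z in units of 40 mm (1.0 is 40 mm), a list of three; "rotation": the turn, a rotation vector about the tool's x, y, z in degrees, a list of three. A call has 1 to 12 rows; each row is the pose to reach, as a shift and turn from the pose commanded when the call began, along the tool's axes at that moment; what a row does not reach only later rows make up. A row lasts 1/10 s, in which the tool goes at most 50 mm and 8.59 degrees, less where a joint would pass 70% of its speed; a pose out of reach is approached as far as the arm can. A call with a gripper value outside its range is refused whole. The fingers move at their own pace and stop on an object; FORCE is the grip in N (left out, the last holds). Time passes only in rows, so rows that repeat a pose let the fingers close. It gives the time, the measured TCP pose, the force, the opening and the grip force at its end, in the units of the state.
- manip.get_state(): the state, without advancing time (a new reading comes with each control period).
- manip.grab_frame(name): name is "side" or "top"; returns the picture (384x512x3 uint8, red, green, blue); there is no depth.
- manip.camera_model(name): a dict with "fovy" (degrees; the focal length in pixels is half the picture's height over the tangent of half this angle, whatever the lens; pixels are square), "cx", "cy" (the principal point, pixels), "extrinsics" (4x4, takes a point from camera to world coordinates). Camera axes: x right, y down, z forward; pixel columns grow to the right and rows downward; lengths in m; the calibration is good to about 2 mm. A picture is of the moment at which its call begins. camera_model takes no time and is no camera call.
- manip.hand_in(): hands the job in; it is judged then, once.
The state is a dict: "t": time; "joint_pos": joint angles; "joint_vel": joint speeds; "effort": joint torques, N m; "tcp_pos": TCP position; "ee_rot": TCP orientation; "wrist_force": force on the tool from outside, world axes, zero at the start; "wrist_torque": the same for the moment, N m; "width": finger opening in m; "grip_force": force on a finger pad.
Only numpy, scipy, OpenCV 4.12 (cv2) and the standard library are available. Lean on these libraries where they do the work, as an engineer would, in place of code of your own. Each camera call takes 0.05 s, during which the arm holds its last target. There are 200 camera calls.

TASK

One of the three parts bins is empty. Using only the fingertips, gently push the hinged marker on its front right over its pivot until it lies flat above the bin with its other face up, without gripping or shifting the bin, and then press the call button all the way down and let it come up again. Leave the other two bins and their markers, and everything else on the bench, as they are.

Things in the scene. Friction and masses are not known exactly. Their poses are not given: they have to be found in the camera images.
- bin_empty: The EMPTY bin: loose open blue plastic box, 120 (x) x 110 (y) x 75 mm high, 4 mm walls, 0.9 kg, nothing in it, front to the robot within 0.2 rad. Origin: centre of its underside; x runs from its front to its back (away from the robot at yaw 0), z up. On its front wall two ears (6 mm wide, 12 mm deep, 38 mm either side of the middle, tops 98 mm above the bench) carry its marker.
- marker_empty (a joint): Angle of the empty bin's marker, a white paddle hinged at the bin's front rim, rad. 0 = level, sticking out of the front towards the robot (raised disc up); 1.57 = upright; 3.14 = turned over, level above the bin (two raised bars up). Stops at 0 and 3.14. Stiff hinge (0.035 N m): it stays where it is left, takes about 1 N at the tab. Starts at 0 to 0.3.
- marker_empty_pivot (a point): Middle of that marker's level pivot (along the bin's y), 60 mm in front of the bin's origin, 92 mm up; fixed to the bin, axes as the bin's.
- marker_empty_tab (a point): Middle of the marker's end edge, 75 mm from the pivot; moves with it; at angle 0 its axes are the bin's. The paddle is flat, 5 mm thick, 50 g, 60 mm wide from 9 to 60 mm from the pivot, then a thumb tab 32 mm wide to 75 mm. The space under it is free down to the bench (at most a flat tool lies on the bench there), so a fingertip gets under the tab.
- bin_cones: A bin like the empty one, full of small yellow plastic cones; its marker must stay as it is. Origin: centre of its underside; x runs from its front to its back (away from the robot at yaw 0), z up.
- bin_pins: A bin like the empty one, full of steel pins; its marker must stay as it is. Origin: centre of its underside; x runs from its front to its back (away from the robot at yaw 0), z up.
- marker_cones (a joint): Angle of the marker on the bin of cones (same size and meaning); starts between 0 and 0.3.
- marker_pins (a joint): Angle of the marker on the bin of pins (same size and meaning); starts between 0 and 0.3.
- call (a joint): Travel of the call button, m: 0 = up, 0.006 = fully down. Spring return; fully down takes 5 N.
- call_top (a point): Centre of the top of the call button: a round steel push button, 40 mm across, that moves straight down, in a grey housing fixed to the bench at the far left or far right of the bins. Moves with the button.
- spool: Bystander: copper spool 52 mm across, 60 mm high, on the side of the bins away from the button. Origin under its centre.
- collar: Bystander: yellow plastic ring 36 mm across, 22 mm high, in front of the bins. Origin under its centre.
- screwdriver: Bystander: screwdriver 160 mm long lying roughly pointing away from the robot, in front of the bins.
- wrench: Bystander: wrench 150 mm long lying in front of the bins, to the left.
- battery: Bystander: black tool battery 110 x 75 x 60 mm, to the left of the bins. Origin under its centre.
- housing: Bystander: yellow hollow cone 70 mm across and 70 mm high, behind the bins. Origin under its centre.
- tape: Bystander: roll of clear tape 70 mm across, 24 mm high, lying behind the bins. Origin under its centre.
Not all that is in view belongs to the job. What is shaped like the bin_empty but green or red is not meant.

How it is judged:
On the way, in this order (a step that is already met when the one before it is completed fails the run):
1. the empty bin's marker is turned right over (value of joint marker_empty above 2.95 rad), for 0.2 s.
2. then the call button is pressed down (value of joint call above 0.0045 m), for 0.05 s.
At the end, for the whole second after the job is handed in: The empty bin's marker is turned over (angle above 2.95 rad), the call button was pressed after that (4.5 mm or more) and is up again (under 1.5 mm), the other two markers are below 0.6 rad, and all three bins stand level within 25 mm of where they were, at rest (value of joint marker_empty above 2.95 rad and value of joint call below 0.0015 m and value of joint each of marker_cones, marker_pins below 0.6 rad and distance of each of bin_empty, bin_cones, bin_pins from where it was at the start of the episode below 0.025 m and angle between each of bin_empty, bin_cones, bin_pins's own z axis and vertical below 0.1 rad and linear speed of bin_empty below 0.02 m/s); the robot touches nothing.
It fails at once if a bin is shifted by more than 25 mm, lifted or tipped (distance of any of bin_empty, bin_cones, bin_pins from where it was at the start of the episode above 0.025 m or height (world z) of any of bin_empty, bin_cones, bin_pins above 0.012 m or angle between any of bin_empty, bin_cones, bin_pins's own z axis and vertical above 0.2 rad).
It fails at once if the empty bin or its marker is gripped or pushed with more than 35 N (contact force between the fingers and bin_empty above 35 N).
It fails at once if another bin's marker is turned past 0.6 rad (value of joint any of marker_cones, marker_pins above 0.6 rad).
It fails at once if a bystander is moved by more than 30 mm (distance of any of spool, collar, screwdriver, battery, housing, tape, wrench from where it was at the start of the episode above 0.03 m).
It also fails if it takes over 58 s, if anything falls off the work surface, if the arm or the gripper's body presses on something with over 40 N, if the wrist force passes 120 N, or if a joint passes its speed limit or range.

## Working session

There is one attempt and no reset: what is moved stays moved. The work goes in short steps, Python scripts to look and compute and a shell command to move; the robot and the scene stay as the last step left them, time stands still between calls to the robot, and variables do not carry over. Pictures are saved under pics/ and viewed, at most 13 in all, crops included, and the job is handed in when it is done.

```bash
mkdir -p pics; python3 - <<'E'
from rig import manip
import cv2,numpy as np
for n in("side","top"):
    f=manip.grab_frame(n);cv2.imwrite(f"pics/{n}0.png",f[...,::-1])
    m=manip.camera_model(n);print(n,m["fovy"],m["cx"],m["cy"],np.round(m["extrinsics"],3).tolist(),[k for k in m])
print(manip.get_state())
E
```

```text
side 43.76758636563311 254.5438935640531 198.23707046151404 [[-0.693, -0.425, 0.583, -0.177], [-0.721, 0.402, -0.564, 0.699], [0.005, -0.811, -0.585, 0.82], [0.0, 0.0, 0.0, 1.0]] ['fovy', 'cx', 'cy', 'extrinsics']
top 56.48681871562395 250.82361927868894 193.85020943265192 [[-0.027, -0.994, 0.107, 0.435], [-1.0, 0.026, -0.007, -0.018], [0.004, -0.107, -0.994, 1.238], [0.0, 0.0, 0.0, 1.0]] ['fovy', 'cx', 'cy', 'extrinsics']
{'t': 0.1, 'joint_pos': array([-1.40468282e+00,  9.17886737e-02,  1.23174747e+00, -2.75797973e-05,
        1.81978880e+00, -5.67034873e-02]), 'joint_vel': array([-0.00054483, -0.00198217, -0.00179576,  0.00043527, -0.00081632,
        0.0003996 ]), 'effort': array([ 2.91742770e-03, -4.47859132e+01, -4.07567632e+01,  7.01311044e-02,
        2.84523651e-02, -1.09000559e-04]), 'tcp_pos': array([ 0.13253539, -0.58493876,  0.23562703]), 'ee_rot': array([-8.64117840e-04,  9.93800493e-01,  1.11174770e-01, -6.07063887e-05]), 'wrist_force': array([-0.20589865,  0.1583068 ,  0.79832972]), 'wrist_torque': array([-0.04857462, -0.05101383, -0.00237144]), 'grip_force': 0.0, 'width': 0.08758405011644263}
```

View pics/top0.png

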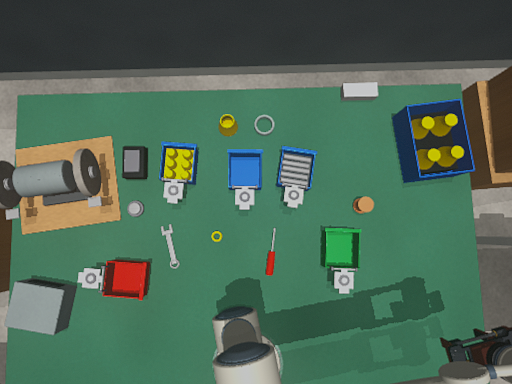

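View pics/side0.png

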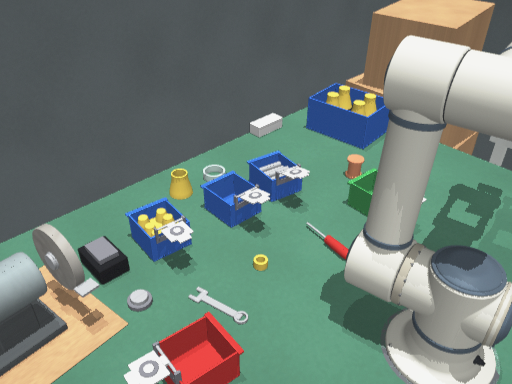

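```bash
cat > h.py <<'E'
import numpy as np,cv2
from rig import manip
def cam(n):
    m=manip.camera_model(n);return m,192/np.tan(np.radians(m["fovy"]/2)),np.array(m["extrinsics"])
def ray(n,u,v):
    m,f,E=cam(n);d=E[:3,:3]@np.array([(u-m["cx"])/f,(v-m["cy"])/f,1]);return E[:3,3],d/np.linalg.norm(d)
def plane(n,u,v,z):
    o,d=ray(n,u,v);return o+d*(z-o[2])/d[2]
def tri(a,b):
    (o,d),(p,e)=ray("top",*a),ray("side",*b)
    s=np.linalg.lstsq(np.c_[d,-e],p-o,rcond=None)[0];q,r=o+s[0]*d,p+s[1]*e
    return (q+r)/2,np.linalg.norm(q-r)
def proj(n,P):
    m,f,E=cam(n);c=E[:3,:3].T@(np.array(P)-E[:3,3]);return f*c[:2]/c[2]+[m["cx"],m["cy"]]
E
python3 - <<'E'
from h import *
t=cv2.imread("pics/top0.png");s=cv2.imread("pics/side0.png")
a=cv2.resize(t[140:220,210:290],(400,400),interpolation=cv2.INTER_CUBIC)
b=cv2.resize(s[160:240,195:275],(400,400),interpolation=cv2.INTER_CUBIC)
cv2.imwrite("pics/c1.png",np.hstack([a,b]))
def blob(im,lo,hi,box,n):
    x0,y0,x1,y1=box;h=cv2.cvtColor(im,cv2.COLOR_BGR2HSV)[y0:y1,x0:x1];m=cv2.inRange(h,lo,hi)
    c=max(cv2.findContours(m,0,2)[0],key=cv2.contourArea);r=cv2.minAreaRect(c)
    print(n,cv2.contourArea(c),np.round(np.array(r[0])+[x0,y0],1),np.round(r[1],1),round(r[2],1));return np.array(r[0])+[x0,y0],cv2.boxPoints(r)+[x0,y0]
bc=blob(t,(100,120,60),(130,255,255),(220,140,268,192),"bin")
bt=blob(t,(0,0,140),(180,70,255),(122,196,150,222),"btn top")[0]
bs=blob(s,(0,0,140),(180,70,255),(120,283,160,312),"btn side")[0]
print("button",tri(bt,bs))
print("binrim",[np.round(plane("top",*p,.075)[:2],3) for p in bc[1]])
wt=blob(t,(0,0,150),(180,60,255),(228,184,262,214),"mk top");ws=blob(s,(0,0,150),(180,60,255),(232,180,275,212),"mk side")
print(tri(wt[0],ws[0]))
E
```

```text
bin 1212.0 [244.5 169. ] [40. 35.] 90.0
btn top 95.5 [134.2 209.2] [13.4 11.3] 45.0
btn side 347.5 [139.  298.5] [19. 24.] 90.0
button (array([0.52482699, 0.3738106 , 0.01545739]), np.float64(0.0019489613014671717))
binrim [array([0.712, 0.049]), array([ 0.709, -0.067]), array([ 0.575, -0.063]), array([0.578, 0.051])]
mk top 355.0 [244.  197.5] [23. 24.] 90.0
mk side 322.5 [253.1 196.6] [19.7 31.5] 62.4
(array([ 0.54875779, -0.00218814,  0.09640514]), np.float64(0.0054527301201281))
```

View pics/c1.png

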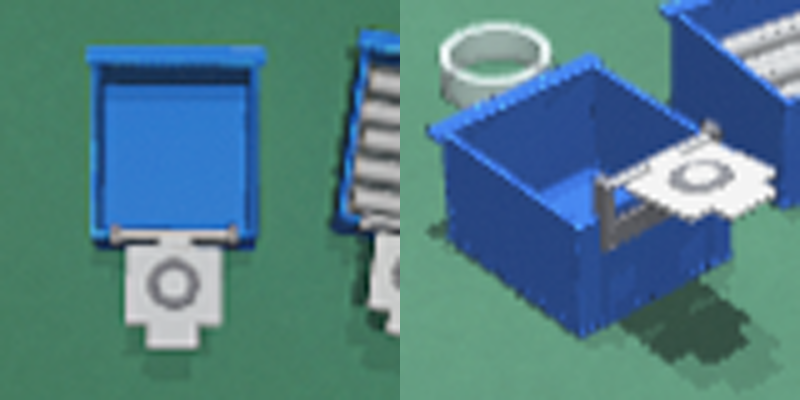

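```bash
python3 - <<'E'
from h import *
print("tab",tri((244.4,209.4),(266,200.3)))
print("piv",tri((245,187.2),(246.4,192)))
for c in((221,235),(244.5,236)): pass
print("earL",plane("top",210+117/5,140+235/5,.098),"earR",plane("top",210+234/5,140+235/5,.098))
print("piv@92",plane("top",245,187.2,.092)); print("tab@.1",plane("top",244.4,209.4,.1))
print("pins tab", plane("top",293,206,.1), "cones tab",plane("top",172,201,.1))
print("btn z20",plane("top",135.3,208.7,.02))
s=cv2.imread("pics/side0.png");t=cv2.imread("pics/top0.png")
cv2.imwrite("pics/c2.png",np.hstack([cv2.resize(i,(400,400),interpolation=cv2.INTER_CUBIC) for i in(t[190:230,115:155],s[280:320,120:160])]))
E
```

```text
tab (array([ 0.50788188, -0.00451995,  0.10540078]), np.float64(0.00010571220996154172))
piv (array([ 0.58152253, -0.00708644,  0.09218362]), np.float64(0.002795023535663396))
earL [0.58137201 0.02915522 0.098     ] earR [ 0.57940825 -0.04602058  0.098     ]
piv@92 [ 0.58051412 -0.00803756  0.092     ]
tab@.1 [ 0.50827014 -0.00442001  0.1       ]
pins tab [ 0.51503837 -0.15974443  0.1       ] cones tab [0.54120109 0.22591528 0.1       ]
btn z20 [0.52563007 0.36802072 0.02      ]
```

View pics/c2.png

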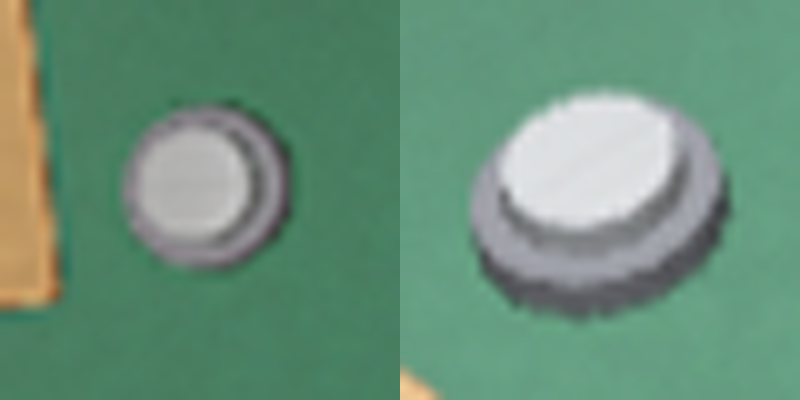

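```bash
cat >> h.py <<'E'
from scipy.spatial.transform import Rotation as R
def rot(s): return R.from_quat(np.roll(s["ee_rot"],-1))
def go(P,tilt=None,yaw=-.026):
    """tool-frame shift (40 mm units) and turn (deg) to TCP P, tool tilted forward by tilt deg"""
    s=manip.get_state();r=rot(s);print("t",round(s["t"],2),"tcp",np.round(s["tcp_pos"],4),"z",np.round(r.as_matrix()[:,2],3),"q",np.round(s["joint_pos"],2),"F",np.round(s["wrist_force"],1))
    print("lin",np.round(r.inv().apply(np.array(P)-s["tcp_pos"])/.04,2))
    if tilt is not None:
        g=R.from_euler("z",yaw)*R.from_euler("x",np.pi)*R.from_euler("y",np.radians(tilt))
        print("rot",np.round((r.inv()*g).as_rotvec(degrees=True),1))
E
python3 - <<'E'
from h import *
print(tri((134.3,208.2),(138.9,296))); go([.40,-.005,.26],0)
E
```

```text
(array([0.52781206, 0.3719351 , 0.01984729]), np.float64(0.0011236523289680402))
t 0.1 tcp [ 0.1325 -0.5849  0.2356] z [-0.     0.002 -1.   ] q [-1.4   0.09  1.23 -0.    1.82 -0.06] F [-0.2  0.2  0.8]
lin [  9.73 -12.66  -0.59]
rot [-0.1  0.  14.3]
```

```bash
python3 -m creep '{"hand":[0,0,0,0,0,0,0,0,0,0,0,0],"linear":[[9.7,-12.7,-0.6],[9.7,-12.7,-0.6],[9.7,-12.7,-0.6],[9.7,-12.7,-0.6],[9.7,-12.7,-0.6],[9.7,-12.7,-0.6],[9.7,-12.7,-0.6],[9.7,-12.7,-0.6],[9.7,-12.7,-0.6],[9.7,-12.7,-0.6],[9.7,-12.7,-0.6],[9.7,-12.7,-0.6]],"rotation":[[0,0,14.3],[0,0,14.3],[0,0,14.3],[0,0,14.3],[0,0,14.3],[0,0,14.3],[0,0,14.3],[0,0,14.3],[0,0,14.3],[0,0,14.3],[0,0,14.3],[0,0,14.3]]}' 10
python3 -c "
from h import *
go([.40,-.005,.26],45)"
```

```text
t: 1.3
tcp_pos: [0.3824, -0.038, 0.2591]
ee_rot: [0.0, 1.0, -0.013, 0.0]
wrist_force: [1.4, -1.4, 0.0]
width: 0.0006
grip_force: 0.0
t 1.3 tcp [ 0.3824 -0.038   0.2591] z [ 0. -0. -1.] q [-0.19 -0.49  1.69 -0.    1.93  1.41] F [ 1.4 -1.4  0. ]
lin [ 0.42 -0.84 -0.02]
rot [ 0. 45. -0.]
```

```bash
python3 -m creep '{"hand":[0,0,0,0,0,0,0,0],"linear":[[1.7,-0.8,0.5],[1.7,-0.8,1],[1.7,-0.8,1],[1.7,-0.8,1],[1.7,-0.8,1],[1.7,-0.8,1],[1.7,-0.8,1],[1.7,-0.8,1]],"rotation":[[0,8,0],[0,16,0],[0,24,0],[0,32,0],[0,40,0],[0,45,0],[0,45,0],[0,45,0]]}'
python3 -c "
from h import *
go([.45,-.005,.09],45)
cv2.imwrite('pics/s1.png',manip.grab_frame('side')[...,::-1])"
```

```text
t: 2.1
tcp_pos: [0.5104, -0.0108, 0.2258]
ee_rot: [0.005, 0.931, -0.013, 0.364]
wrist_force: [0.1, -0.5, 0.2]
width: 0.0001
grip_force: 0.0
t 2.1 tcp [ 0.5104 -0.0108  0.2258] z [ 0.678 -0.019 -0.735] q [-0.14 -0.86  2.13  0.08  1.13  1.45] F [ 0.1 -0.5  0.2]
lin [-3.42 -0.11  1.47]
rot [ 0.1  2.3 -0. ]
```

View pics/s1.png

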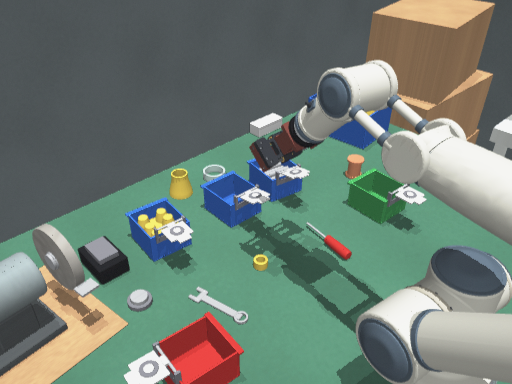

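```bash
cat > path.py <<'E'
from h import *
from scipy.optimize import fsolve
PV=np.array([.581,-.0075,.092])
def tcp(phi,th,pv=PV):
    """phi,th deg -> TCP x,z with the finger just touching the paddle"""
    p,t=np.radians([phi,th]);u=np.array([-np.cos(p),np.sin(p)]);n=np.array([-np.sin(p),-np.cos(p)])
    x=np.array([np.cos(t),np.sin(t)]);z=np.array([np.sin(t),-np.cos(t)])
    C=pv[[0,2]]+.0025*n+(.075*u+.008*z if phi+th<90 else .067*u)
    return C-.01*x-.014*z
def ik(x,z,th):
    def f(q):
        s=np.pi-np.radians(th)
        return [.046+.3485*np.sin(q[0])+.537*np.sin(q[0]+q[1])+.317*np.sin(s)-x,.0735+.3485*np.cos(q[0])+.537*np.cos(q[0]+q[1])+.317*np.cos(s)-z]
    q=fsolve(f,[-.5,2]);return [q[0],q[1],np.pi-np.radians(th)-q.sum()]
E
python3 - <<'E'
from path import *
for th0 in(20,30,40):
  for phi in(5,45,90,135,165,180):
    th=min(th0,180-phi);T=tcp(phi,th);print(th,phi,np.round(T,3),np.round(ik(*T,th),2))
go([.46,-.0065,.15],30)
E
```

```text
20 5 [0.495 0.098] [-0.6   2.1   1.29]
20 45 [0.515 0.145] [-0.52  1.96  1.35]
20 90 [0.564 0.169] [-0.36  1.81  1.35]
20 135 [0.612 0.151] [-0.23  1.73  1.29]
15 165 [0.632 0.123] [-0.1   1.65  1.32]
0 180 [0.638 0.109] [0.16 1.4  1.59]
30 5 [0.494 0.096] [-0.78  2.26  1.14]
30 45 [0.515 0.143] [-0.69  2.12  1.19]
30 90 [0.563 0.166] [-0.52  1.97  1.17]
30 135 [0.611 0.148] [-0.38  1.9   1.1 ]
15 165 [0.632 0.123] [-0.1   1.65  1.32]
0 180 [0.638 0.109] [0.16 1.4  1.59]
40 5 [0.495 0.094] [-0.97  2.42  1.  ]
40 45 [0.515 0.141] [-0.87  2.28  1.03]
40 90 [0.562 0.163] [-0.69  2.14  0.99]
40 135 [0.61  0.145] [-0.53  2.08  0.9 ]
15 165 [0.632 0.123] [-0.1   1.65  1.32]
0 180 [0.638 0.109] [0.16 1.4  1.59]
t 2.15 tcp [ 0.5106 -0.0109  0.2267] z [ 0.679 -0.019 -0.734] q [-0.14 -0.86  2.13  0.08  1.13  1.45] F [-0.5 -0.8 -0.7]
lin [-2.23 -0.08  0.55]
rot [  0.1 -12.8  -0. ]
```

```bash
python3 -m creep '{"hand":[0,0,0,0,0,0],"linear":[[-0.5,-0.1,0.1],[-1,-0.1,0.2],[-1.6,-0.1,0.3],[-2.2,-0.1,0.5],[-2.2,-0.1,0.5],[-2.2,-0.1,0.5]],"rotation":[[0,-8,0],[0,-16,0],[0,-17.8,0],[0,-17.8,0],[0,-17.8,0],[0,-17.8,0]]}'
python3 -c "
from h import *
go([.472,-.0065,.084],25);go([.5,-.0065,.084],25)"
```

```text
t: 2.75
tcp_pos: [0.4605, -0.0056, 0.1532]
ee_rot: [0.003, 0.976, -0.013, 0.217]
wrist_force: [0.2, 0.0, 0.5]
width: 0.0003
grip_force: 0.0
t 2.75 tcp [ 0.4605 -0.0056  0.1532] z [ 0.424 -0.012 -0.905] q [-0.11 -0.74  2.09  0.04  1.35  1.49] F [0.2 0.  0.5]
lin [-0.47  0.01  1.69]
rot [ 0.1 -0.1 -0.1]
t 2.75 tcp [ 0.4605 -0.0056  0.1532] z [ 0.424 -0.012 -0.905] q [-0.11 -0.74  2.09  0.04  1.35  1.49] F [0.2 0.  0.5]
lin [ 0.16 -0.    1.99]
rot [ 0.1 -0.1 -0.1]
```

Commands track well. Descend in front of the tab, then move under it and look.

```bash
python3 -m creep '{"hand":[0,0,0,0,0,0],"linear":[[-0.2,0,0.8],[-0.5,0,1.7],[-0.5,0,1.7],[-0.2,0,1.85],[0.15,0,2],[0.15,0,2]],"rotation":[[0,0,0],[0,0,0],[0,0,0],[0,0,0],[0,0,0],[0,0,0]]}'
python3 - <<'E'
from path import *
a=manip.grab_frame('side')[...,::-1];b=manip.grab_frame('top')[...,::-1]
cv2.imwrite('pics/c3.png',np.hstack([cv2.resize(i,(400,400),interpolation=cv2.INTER_CUBIC) for i in(b[140:240,195:295],a[140:240,195:295])]))
go([.5,-.0065,.084],25)
E
```

```text
t: 3.35
tcp_pos: [0.5016, -0.0068, 0.0857]
ee_rot: [0.003, 0.976, -0.013, 0.219]
wrist_force: [-0.7, -0.0, 0.7]
width: 0.0007
grip_force: 0.0
t 3.45 tcp [ 0.5003 -0.0066  0.0845] z [ 0.425 -0.012 -0.905] q [-0.1  -0.58  2.12  0.03  1.16  1.49] F [-0.  -0.5  0.4]
lin [-0.01 -0.    0.01]
rot [ 0.  -0.2 -0. ]
```

View pics/c3.png

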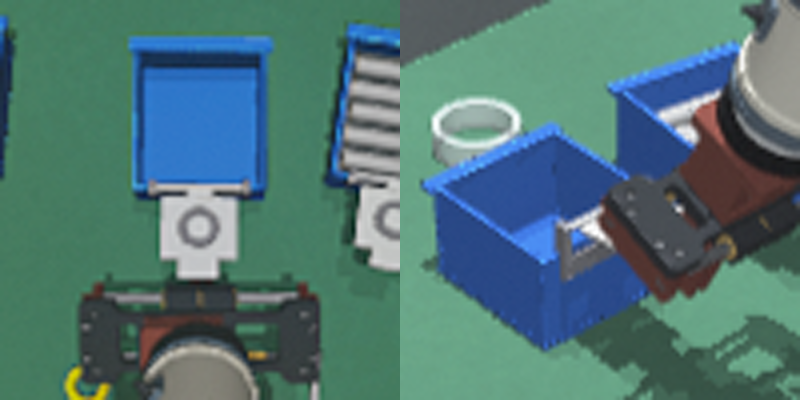

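```bash
cat >> path.py <<'E'
def rows(phis,th0=25):
    s=manip.get_state();r=rot(s);c,sn=np.cos(-.026),np.sin(-.026)
    for phi in phis:
        th=max(0,min(th0,180-phi));T=tcp(phi,th);d=T[0]-PV[0]
        P=np.array([PV[0]+c*d,PV[1]+sn*d,T[1]])
        g=R.from_euler("z",-.026)*R.from_euler("x",np.pi)*R.from_euler("y",np.radians(th))
        print(phi,np.round(r.inv().apply(P-s["tcp_pos"])/.04,2).tolist(),np.round((r.inv()*g).as_rotvec(degrees=True),0).tolist(),np.round(P,3))
E
python3 -c "
from path import *
rows(range(5,100,8))"
```

```text
5 [0.0, -0.03, -0.35] [0.0, -0.0, -0.0] [ 0.494 -0.005  0.097]
13 [0.14, -0.03, -0.57] [0.0, -0.0, -0.0] [ 0.496 -0.005  0.108]
21 [0.31, -0.03, -0.77] [0.0, -0.0, -0.0] [ 0.499 -0.005  0.118]
29 [0.51, -0.03, -0.95] [0.0, -0.0, -0.0] [ 0.503 -0.005  0.127]
37 [0.73, -0.03, -1.09] [0.0, -0.0, -0.0] [ 0.508 -0.006  0.136]
45 [0.96, -0.03, -1.21] [0.0, -0.0, -0.0] [ 0.515 -0.006  0.144]
53 [1.21, -0.03, -1.29] [0.0, -0.0, -0.0] [ 0.522 -0.006  0.152]
61 [1.47, -0.03, -1.33] [0.0, -0.0, -0.0] [ 0.531 -0.006  0.158]
69 [1.72, -0.03, -1.34] [0.0, -0.0, -0.0] [ 0.54  -0.006  0.162]
77 [1.95, -0.03, -1.31] [0.0, -0.0, -0.0] [ 0.549 -0.007  0.165]
85 [2.18, -0.03, -1.26] [0.0, -0.0, -0.0] [ 0.558 -0.007  0.167]
93 [2.39, -0.03, -1.17] [0.0, -0.0, -0.0] [ 0.567 -0.007  0.168]
```

```bash
python3 -m creep '{"hand":[0,0,0,0,0,0,0,0],"linear":[[0.1,0,-0.3],[0.15,0,-0.45],[0.22,0,-0.6],[0.32,0,-0.75],[0.42,0,-0.85],[0.55,0,-0.97],[0.75,0,-1.1],[0.75,0,-1.1]],"rotation":[[0,0,0],[0,0,0],[0,0,0],[0,0,0],[0,0,0],[0,0,0],[0,0,0],[0,0,0]]}'
python3 - <<'E'
from path import *
a=manip.grab_frame('side')[...,::-1];b=manip.grab_frame('top')[...,::-1]
cv2.imwrite('pics/c4.png',np.hstack([cv2.resize(i,(400,400),interpolation=cv2.INTER_CUBIC) for i in(b[140:240,195:295],a[140:240,195:295])]))
rows(range(37,125,8))
E
```

```text
t: 4.25
tcp_pos: [0.5093, -0.0069, 0.1364]
ee_rot: [0.003, 0.976, -0.013, 0.218]
wrist_force: [-0.6, 0.4, 0.6]
width: 0.0005
grip_force: 0.0
37 [0.0, -0.03, -0.04] [0.0, -0.0, -0.0] [ 0.508 -0.006  0.136]
45 [0.24, -0.03, -0.15] [0.0, -0.0, -0.0] [ 0.515 -0.006  0.144]
53 [0.49, -0.03, -0.23] [0.0, -0.0, -0.0] [ 0.522 -0.006  0.152]
61 [0.75, -0.03, -0.28] [0.0, -0.0, -0.0] [ 0.531 -0.006  0.158]
69 [0.99, -0.03, -0.29] [0.0, -0.0, -0.0] [ 0.54  -0.006  0.162]
77 [1.23, -0.03, -0.26] [0.0, -0.0, -0.0] [ 0.549 -0.007  0.165]
85 [1.45, -0.03, -0.21] [0.0, -0.0, -0.0] [ 0.558 -0.007  0.167]
93 [1.67, -0.03, -0.12] [0.0, -0.0, -0.0] [ 0.567 -0.007  0.168]
101 [1.87, -0.03, -0.0] [0.0, -0.0, -0.0] [ 0.576 -0.007  0.167]
109 [2.06, -0.03, 0.14] [0.0, -0.0, -0.0] [ 0.585 -0.008  0.165]
117 [2.22, -0.03, 0.31] [0.0, -0.0, -0.0] [ 0.594 -0.008  0.161]
```

View pics/c4.png

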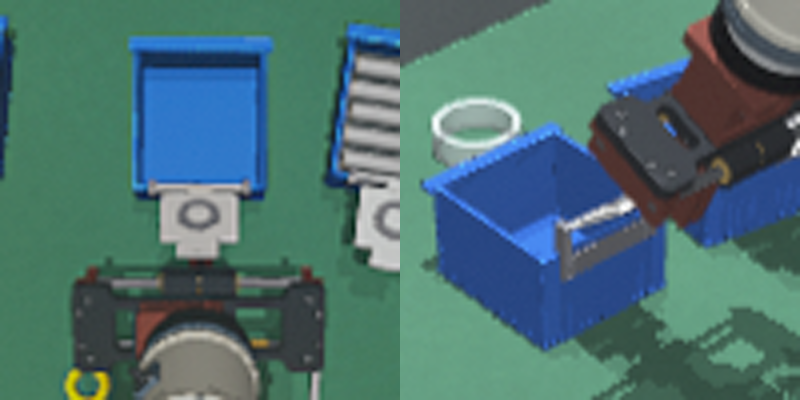

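The paddle has swung up (its tab is foreshortened in the top view, with the disc near crop (198,213)) and the bin has not moved. I'll continue the arc past vertical.

```bash
python3 -m creep '{"hand":[0,0,0,0,0,0,0,0,0,0,0,0],"linear":[[0.25,0,-0.15],[0.5,0,-0.23],[0.75,0,-0.28],[1.0,0,-0.28],[1.23,0,-0.26],[1.45,0,-0.2],[1.67,0,-0.12],[1.87,0,0],[2.06,0,0.14],[2.22,0,0.31],[2.35,0,0.48],[2.35,0,0.48]],"rotation":[[0,0,0],[0,0,0],[0,0,0],[0,0,0],[0,0,0],[0,0,0],[0,0,0],[0,0,0],[0,0,0],[0,0,0],[0,0,0],[0,0,0]]}'
python3 - <<'E'
from path import *
a=manip.grab_frame('side')[...,::-1];b=manip.grab_frame('top')[...,::-1]
cv2.imwrite('pics/c5.png',np.hstack([cv2.resize(i,(400,400),interpolation=cv2.INTER_CUBIC) for i in(b[120:220,195:295],a[120:220,195:295])]))
rows([117,125,133,141,149,157,165,171,176,180,183,186])
E
```

```text
t: 5.55
tcp_pos: [0.6016, -0.0093, 0.1555]
ee_rot: [0.003, 0.976, -0.013, 0.216]
wrist_force: [-0.0, 0.0, -0.2]
width: 0.0003
grip_force: 0.0
117 [-0.11, -0.03, -0.19] [0.0, 0.0, -0.0] [ 0.594 -0.008  0.161]
125 [0.03, -0.03, 0.0] [0.0, 0.0, -0.0] [ 0.602 -0.008  0.157]
133 [0.14, -0.03, 0.21] [0.0, 0.0, -0.0] [ 0.61  -0.008  0.151]
141 [0.22, -0.03, 0.43] [0.0, 0.0, -0.0] [ 0.617 -0.008  0.145]
149 [0.27, -0.03, 0.66] [0.0, 0.0, -0.0] [ 0.622 -0.009  0.137]
157 [0.3, -0.03, 0.88] [0.0, -2.0, -0.0] [ 0.627 -0.009  0.129]
165 [0.34, -0.03, 1.09] [0.0, -10.0, -0.0] [ 0.632 -0.009  0.123]
171 [0.34, -0.03, 1.24] [0.0, -16.0, -0.0] [ 0.635 -0.009  0.117]
176 [0.34, -0.03, 1.37] [0.0, -21.0, -0.0] [ 0.637 -0.009  0.112]
180 [0.33, -0.03, 1.47] [0.0, -25.0, -0.0] [ 0.638 -0.009  0.109]
183 [0.29, -0.03, 1.55] [0.0, -25.0, -0.0] [ 0.638 -0.009  0.105]
186 [0.25, -0.03, 1.63] [0.0, -25.0, -0.0] [ 0.638 -0.009  0.101]
```

View pics/c5.png

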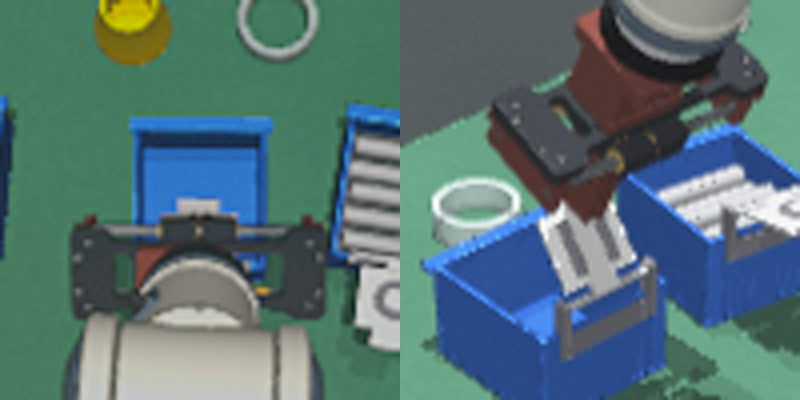

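```bash
python3 -m creep '{"hand":[0,0,0,0,0,0,0,0,0,0,0,0],"linear":[[0.14,0,0.21],[0.22,0,0.43],[0.27,0,0.66],[0.3,0,0.88],[0.34,0,1.05],[0.34,0,1.18],[0.34,0,1.28],[0.34,0,1.36],[0.34,0,1.41],[0.34,0,1.44],[0.34,0,1.46],[0.34,0,1.46]],"rotation":[[0,0,0],[0,0,0],[0,0,0],[0,-2,0],[0,-8,0],[0,-13,0],[0,-17,0],[0,-21,0],[0,-24,0],[0,-25,0],[0,-25,0],[0,-25,0]]}'
python3 -c "
from path import *
go([.638,-.009,.107],0)"
```

```text
t: 6.85
tcp_pos: [0.6383, -0.0103, 0.1093]
ee_rot: [0.0, 1.0, -0.014, 0.001]
wrist_force: [0.3, -0.6, 0.2]
width: 0.0005
grip_force: 0.0
t 6.85 tcp [ 0.6383 -0.0103  0.1093] z [ 0.001 -0.    -1.   ] q [-0.07  0.2   1.33 -0.    1.6   1.53] F [ 0.3 -0.6  0.2]
lin [-0.01 -0.03  0.06]
rot [ 0.  -0.1 -0.1]
```

```bash
python3 -m creep '{"hand":[0,0,0,0],"linear":[[0,0,0.03],[0,0,0.06],[0,0,0.06],[0,0,0.06]],"rotation":[[0,0,0],[0,0,0],[0,0,0],[0,0,0]]}' | grep -E "tcp|force"; python3 -m creep '{"hand":[0,0,0],"linear":[[0,0,0.03],[0,0,0.03],[0,0,0.03]],"rotation":[[0,0,0],[0,0,0],[0,0,0]]}'| grep -E "tcp|force"
```

```text
tcp_pos: [0.6383, -0.0103, 0.1087]
wrist_force: [-2.5, 0.2, 5.8]
grip_force: 3.0
tcp_pos: [0.6384, -0.0103, 0.1086]
wrist_force: [-5.3, 0.9, 9.9]
grip_force: 4.9
```

```bash
python3 -m creep '{"hand":[0,0,0,0,0,0],"linear":[[0,0,-0.3],[0,0,-1],[0,0,-2],[0,0,-3],[0,0,-3.5],[0,0,-3.5]],"rotation":[[0,0,0],[0,0,0],[0,0,0],[0,0,0],[0,0,0],[0,0,0]]}'| grep -E "tcp|force"
python3 - <<'E'
from path import *
a=manip.grab_frame('side')[...,::-1]
cv2.imwrite('pics/s2.png',a)
go([.528,.372,.25],0,np.pi/2)
E
```

```text
tcp_pos: [0.6395, -0.0104, 0.2512]
wrist_force: [-0.1, 0.6, 0.1]
grip_force: 0.0
t 8.2 tcp [ 0.6389 -0.0104  0.248 ] z [ 0.004 -0.001 -1.   ] q [-0.07  0.2   1.09 -0.    1.85  1.53] F [ 0.1 -0.3  0.9]
lin [-3.03 -9.48 -0.07]
rot [  0.2  -0.2 -91.6]
```

View pics/s2.png

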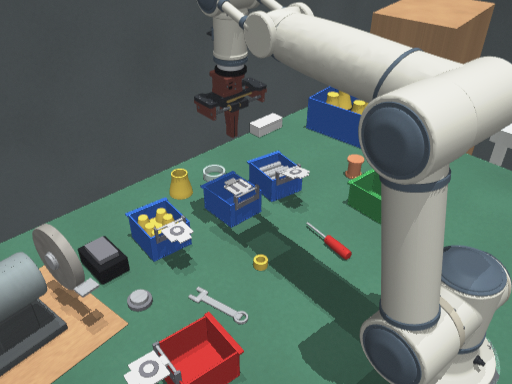

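The marker at (238,188) lies flat over the bin with its two bars up, and everything else is where it was. Next is the button.

```bash
python3 -m creep '{"hand":[0,0,0,0,0,0,0,0,0,0,0,0],"linear":[[-0.3,-0.8,0],[-0.6,-1.7,0],[-0.9,-2.6,0],[-1.1,-3.5,0],[-1.4,-4.4,0],[-1.7,-5.3,0],[-2,-6.2,0],[-2.3,-7.1,0],[-2.5,-7.9,0],[-2.8,-8.7,0],[-3.03,-9.48,0],[-3.03,-9.48,0]],"rotation":[[0,0,-8],[0,0,-16],[0,0,-24],[0,0,-32],[0,0,-40],[0,0,-48],[0,0,-56],[0,0,-64],[0,0,-72],[0,0,-80],[0,0,-88],[0,0,-91.6]]}'| grep -E "tcp|force"
python3 -c "
from h import *
go([.528,.372,.044],0,np.pi/2)"
```

```text
tcp_pos: [0.5251, 0.3754, 0.2421]
wrist_force: [-1.0, -0.1, 1.1]
grip_force: 0.0
t 9.4 tcp [0.5251 0.3754 0.2421] z [-0.004 -0.002 -1.   ] q [0.57 0.22 1.08 0.   1.85 0.56] F [-1.  -0.1  1.1]
lin [-0.08  0.09  4.95]
rot [-0.2  0.1  0.6]
```

```bash
python3 -m creep '{"hand":[0,0,0,0,0,0,0],"linear":[[0,0,1],[0,0,2],[0,0,3],[0,0,4],[0,0,4.7],[0,0,4.9],[0,0,4.9]],"rotation":[[0,0,0],[0,0,0],[0,0,0],[0,0,0],[0,0,0],[0,0,0],[0,0,0]]}'| grep -E "tcp|force"
python3 - <<'E'
from h import *
a=manip.grab_frame('side')[...,::-1]
cv2.imwrite('pics/s3.png',cv2.resize(a[200:340,60:260],(800,560),interpolation=cv2.INTER_CUBIC))
go([.528,.372,.034],0,np.pi/2)
E
```

```text
tcp_pos: [0.526, 0.371, 0.0467]
wrist_force: [0.3, -0.8, -0.3]
grip_force: 0.0
t 10.15 tcp [0.5272 0.3717 0.0494] z [-0.    -0.001 -1.   ] q [ 0.56  0.25  1.38 -0.    1.51  0.56] F [ 1.  -0.1 -0.2]
lin [0.01 0.02 0.38]
rot [-0.   0.1  0. ]
```

View pics/s3.png

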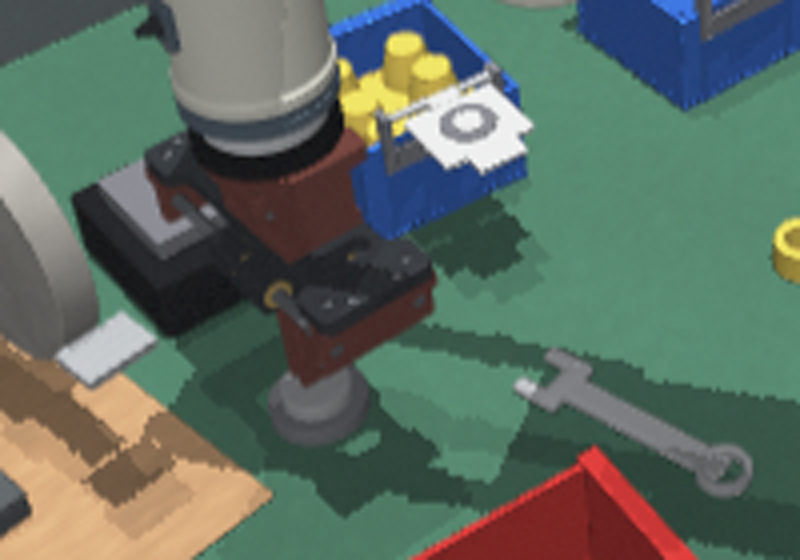

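```bash
python3 -m creep '{"hand":[0,0,0,0],"linear":[[0,0,0.25],[0,0,0.38],[0,0,0.46],[0,0,0.46]],"rotation":[[0,0,0],[0,0,0],[0,0,0],[0,0,0]]}'| grep -E "tcp|force"; python3 -m creep '{"hand":[0,0,0],"linear":[[0,0,0.05],[0,0,0.05],[0,0,0.05]],"rotation":[[0,0,0],[0,0,0],[0,0,0]]}'| grep -E "tcp|force"
```

```text
tcp_pos: [0.5283, 0.3724, 0.0326]
wrist_force: [-0.1, 1.4, 4.8]
grip_force: 1.7
tcp_pos: [0.5283, 0.3724, 0.0306]
wrist_force: [2.2, 0.8, 4.1]
grip_force: 2.3
```

```bash
for i in 1 2; do python3 -m creep '{"hand":[0,0,0],"linear":[[0,0,0.04],[0,0,0.04],[0,0,0.04]],"rotation":[[0,0,0],[0,0,0],[0,0,0]]}'| grep -E "tcp|wrist"; done
```

```text
tcp_pos: [0.5283, 0.3724, 0.0303]
wrist_force: [-0.3, -0.2, 10.6]
tcp_pos: [0.5284, 0.3724, 0.0301]
wrist_force: [-3.3, -1.4, 16.3]
```

```bash
python3 -m creep '{"hand":[0,0,0,0,0,0,0,0],"linear":[[0,0,-0.3],[0,0,-1],[0,0,-2],[0,0,-3],[0,0,-4],[0,0,-5],[0,0,-5],[0,0,-5]],"rotation":[[0,0,0],[0,0,0],[0,0,0],[0,0,0],[0,0,0],[0,0,0],[0,0,0],[0,0,0]]}'| grep -E "tcp|force"
python3 - <<'E'
from h import *
a=manip.grab_frame('side')[...,::-1];cv2.imwrite('pics/s4.png',a[130:350,60:350])
E
```

```text
tcp_pos: [0.5275, 0.3721, 0.2269]
wrist_force: [0.2, 0.7, -0.3]
grip_force: 0.0
```

View pics/s4.png

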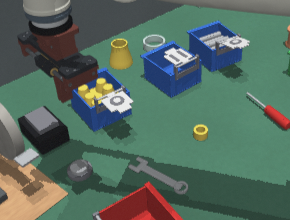

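The empty bin's marker is at (180,57), flat with its bars up. The other two markers are unchanged, and the button at (80,168) is clear of the gripper.

```bash
python3 -c "
from rig import manip
print(manip.hand_in())"
```

```text
the job is handed in; nothing more can be done
None
```

The empty bin's marker is turned over flat with its bars up, the call button was pressed to its stop and released, the other bins and markers look unmoved in the last picture, and the job is handed in; no verdict came back.

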